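Check a sprung hose clip with the broad feeler blade

ROBOT

A 7-joint arm with a two-finger parallel gripper is mounted at the origin on the work surface. World frame = base frame: x ahead of the robot, y to its left, z up, the work surface at z = 0. Lengths are in m, angles in rad, forces in N, time in s.
With the tool pointing down it reaches from about 0.425 to 0.925 m from the base axis. Payload 6.8 kg.
Tool frame: the origin (TCP) lies at the very end of the fingers, on their centre line; the grasp point (between the pads) lies 19 mm behind it; z points along the fingers, y is the direction in which the jaws open and shut (so a half turn about z gives the same grasp; the last joint's range is limited). The gripper opens to 85 mm and grips with 20 to 120 N. Pads are 22 mm wide; open, the fingers measure 114 mm over their backs; the gripper's body (76 mm by 85 mm) begins 54 mm behind the grasp point. The pads swing forward as they close: fully open they stand 13 mm farther back than shut.
Start: joints at [1.019, 0.477, 0.022, 1.555, -0.011, 1.109, -0.083], TCP at [0.29, -0.61, 0.231] pointing down, gripper open.
Joint ranges: [-2.96, 2.96], [-0.34, 2.1], [-1.41, 1.46], [0.24, 2.44], [-1.37, 4.51], [0.17, 1.92], [-2.96, 2.96]. Speed limits (rad/s): [2.39, 2.39, 3.14, 3.14, 3.14, 3.14, 3.14].

INTERFACE

Orientations are given as a unit quaternion [w, x, y, z].
In Python, from station import bot gives the robot as it stands.
- The arm moves only by the tool move_arm, never from a script. Its argument "commands" is text: rows parted by semicolons, each of 7 numbers parted by spaces: the opening, from 0 (shut) to 1 (fully open), then the shift along the tool's x, y, z in cm, then the turn, a rotation vector about the tool's x, y, z in degrees. In form: gripper tx ty tz rx ry rz; .... A call has 1 to 12 rows; each row shifts and turns the commanded pose from where the row before left it, along the tool's axes as they then stand; what a row does not reach is not made up. A row lasts 1/12 s, in which the tool goes at most 41.7 mm and 7.16 degrees, less where a joint would pass 70% of its speed; a pose out of reach is approached as far as the arm can. A call with a gripper value outside its range is refused whole. The fingers move at their own pace and stop on an object; "force" is the grip in N (left out, the last holds). Time passes only in rows, so rows that do not move let the fingers close. It gives the time, the measured TCP pose, the force and the opening at its end, in the units of the state.
- bot.get_obs(): the state, without advancing time (a new reading comes with each control period).
- bot.read_camera(name): name is "scene" or "top" or "wrist"; returns a dict with "img" (480x640x3 uint8, red, green, blue), "K" (3x3 intrinsics, pixels), "distortion" ([k1, k2, p1, p2, k3] as OpenCV has them; the pictures are not rectified), "rvec" (rotation vector, rad) and "tvec" (3), from world to camera coordinates, as OpenCV has them; the wrist camera has in their place "hand_eye" (4x4, takes a point from camera to tool coordinates, whose origin is the TCP and whose axes are the flange's). Camera axes: x right, y down, z forward; pixel columns grow to the right and rows downward; lengths in m; the calibration is good to about 2 mm. A picture is of the moment at which its call begins: read the wrist's pose just before it. There is no depth.
- bot.hand_in(): hands the job in, once; it reports no verdict.
The state is a dict: "t": time; "q": joint angles; "joint_vel": joint speeds; "joint_torque": joint torques, N m; "eef_pos": TCP position; "tool_rot": TCP orientation; "contact_force": force on the tool from outside, world axes, zero at the start; "torque": the same for the moment, N m; "gripper_width": opening from 0.0 (shut) to 1.0 (fully open).
Only numpy, scipy, OpenCV 4.12 (cv2) and the standard library are available. Lean on these libraries where they do the work, as an engineer would, in place of code of your own. Each camera call takes 0.05 s, during which the arm holds its last target. There are 200 camera calls.

TASK

Three gauges hang in the aluminium rack: take the one with the broad flat blade and broad flat grip, and slide its blade straight down between the two sprung cheeks of the clip, near the middle of the gap. You should feel the cheeks drag on the blade; keep sliding gently, without forcing it, until you feel it stop on the base, then let go and leave it standing there. Leave the other two gauges in their slots.

Things in the scene. Friction and masses are not known exactly. Their poses are not given: they have to be found in the camera images.
- broad_gauge: Gauge to use, 0.12 kg. From its lower end up: flat steel blade 65 mm long, 30 mm wide (y), 6 mm thick (x; lowest 5 mm: 3 mm); steel flange 54 (y) x 30 (x), 6 high; black grip 44 (y) x 14 (x), 45 high, 71 to 116 mm above the lower end: pinch it across x. Origin: middle of the lower end; z up. Hangs upright by its flange in one of the rack's 3 slots, lower end 20 mm above the table.
- clip: Sprung clip, fixed. Origin: underside, mid-gap; z up. Two steel cheeks 80 mm long (y), 2 mm apart, parallel 11-39 mm above origin, flaring to a 28 mm wide (x) mouth at 67 mm; the blade pushes them apart (up to 12 mm each, x). Housings x = +-52, 54 high. Blade goes in upright, width along y, either way round: 4-15 N from 40 mm down, then 1-4 N drag; firm stop on the base, 10 mm above origin.
- pin_gauge: Leave in its slot: gauge with a round pin 12 mm thick and a round black grip 24 mm thick, 45 high. Heights, flange, origin, axes as the broad gauge. The aluminium rack: top 85 mm above the table, 70 mm (x) by 220 mm (y); slots 18 by 40 mm, 70 mm apart in a row along the gauges' y; which gauge hangs in which slot varies. The gauges left in it stand 136 mm above the table.
- narrow_gauge: Leave in its slot: smaller gauge with a blade 14 mm wide (y), 4 mm thick and a black grip only 18 mm (y) by 14 mm (x), 30 mm high. Blade length, flange, origin and axes as the broad gauge.
There are look-alikes about, which are no part of the job. What is shaped like the broad_gauge but turquoise is not meant. What is shaped like the clip but yellow is not meant.

How it is judged:
On the way, in this order (a step that is already met when the one before it is completed fails the run):
1. the broad gauge is held and lifted clear of the rack (height (world z) of broad_gauge above 0.088 m and contact force between the fingers and broad_gauge above 0.5 N), for 0.2 s.
2. still held, its blade slides down between the parallel cheeks and they drag on it (z of broad_gauge in the frame of clip below 0.03 m and horizontal distance between broad_gauge and clip below 0.022 m and contact force between clip and broad_gauge above 1 N and contact force between the fingers and broad_gauge above 0.5 N), for 0.05 s.
At the end, for the whole second after the job is handed in: The broad gauge stands released and at rest between the clip's cheeks: its lower end within 8 mm of the base's top, within 22 mm of the middle of the gap, tilted by less than 0.2 rad, gripped by the cheeks; the other two gauges are still in their slots, within 30 mm of where they were (z of broad_gauge in the frame of clip below 0.018 m and horizontal distance between broad_gauge and clip below 0.022 m and angle between broad_gauge's own z axis and vertical below 0.2 rad and contact force between clip and broad_gauge above 1 N and linear speed of broad_gauge below 0.02 m/s and distance of each of pin_gauge, narrow_gauge from where it was at the start of the episode below 0.03 m); the robot touches nothing.
It fails at once if the blade is forced into the clip (over 60 N) (contact force between clip and broad_gauge above 60 N).
It fails at once if the pin gauge is taken or knocked out of its slot (distance of pin_gauge from where it was at the start of the episode above 0.03 m).
It fails at once if the narrow gauge is taken or knocked out of its slot (distance of narrow_gauge from where it was at the start of the episode above 0.03 m).
It also fails if it takes over 38 s, if anything falls off the work surface, if the arm or the gripper's body presses on something with over 40 N, if the wrist force passes 120 N, or if a joint passes its speed limit or range.

## Working session

There is one attempt and no reset: what is moved stays moved. The work goes in short steps, Python scripts to look and compute and a tool call to move; the robot and the scene stay as the last step left them, time stands still between calls to the robot, and variables do not carry over. Pictures are saved under pics/ and viewed, about 8 in all and at most 12, crops included, and the job is handed in when it is done.

Besides the shell and the picture viewer there is one more tool, called after ">>>" by a JSON object that holds its "op" and its "data", one argument or row to a line. move_arm: Moves the arm, as the interface text tells. Its arguments: {"type":"object","properties":{"commands":{"type":"string"},"force":{"type":"number"}},"required":["commands"]}

```bash
mkdir -p pics
cat > h.py <<'E'
import numpy as np, cv2
from station import bot
def cam(n):
    c=bot.read_camera(n); return c
def ray(c,uv):
    u=cv2.undistortPoints(np.array([[uv]],float),c['K'],np.array(c['distortion'],float))[0,0]
    if 'rvec' in c and c['rvec'] is not None:
        R=cv2.Rodrigues(np.array(c['rvec'],float))[0]; t=np.array(c['tvec'],float).ravel()
        return -R.T@t, R.T@np.array([u[0],u[1],1])
    o=c['obs']; from scipy.spatial.transform import Rotation as Ro
    q=o['tool_rot']; W=np.eye(4); W[:3,:3]=Ro.from_quat([q[1],q[2],q[3],q[0]]).as_matrix(); W[:3,3]=o['eef_pos']
    T=W@np.array(c['hand_eye']); return T[:3,3],T[:3,:3]@np.array([u[0],u[1],1])
def plane(c,uv,z):
    o,d=ray(c,uv); return o+d*(z-o[2])/d[2]
def save(c,n): cv2.imwrite('pics/'+n,c['img'][:,:,::-1])
E
python3 - <<'E'
from h import *
print(bot.get_obs())
for n in('scene','top'):
    c=cam(n); save(c,n+'0.png'); print(n,c['K'],ray(c,(320,240)))
E
```

```text
{'t': 0.0, 'q': array([ 1.0188924 ,  0.47778259,  0.02235868,  1.55650042, -0.0115184 ,
        1.10931568, -0.08310732]), 'joint_vel': array([ 1.27343594e-03,  8.93118722e-04, -2.26027049e-05,  6.56729252e-04,
        4.65364720e-04, -1.18995308e-03, -6.49202435e-04]), 'joint_torque': array([ 1.23632843e-03, -5.96445072e+01,  1.60808645e+00, -2.81194943e+01,
        1.23282822e-02,  9.14891105e-03, -2.35823717e-05]), 'eef_pos': array([ 0.28954063, -0.60905691,  0.23031716]), 'tool_rot': array([-8.99016828e-04,  9.75481429e-01,  2.20079758e-01, -2.70602603e-04]), 'contact_force': array([-0.55165584,  0.1517361 , -0.50348026]), 'torque': array([-0.00491639,  0.04175026, -0.00894696]), 'gripper_width': 0.9993212342586778}
scene [[489.10550912   0.         317.4216876 ]
 [  0.         489.10550912 238.34411082]
 [  0.           0.           1.        ]] (array([ 1.29904234, -0.10257576,  0.63979845]), array([-0.79219515,  0.12226295, -0.59792798]))
top [[621.10816032   0.         321.96097446]
 [  0.         621.10816032 241.27300457]
 [  0.           0.           1.        ]] (array([0.47170357, 0.00513825, 1.28836384]), array([ 0.03044228,  0.0190238 , -0.99936256]))
```

View pics/top0.png

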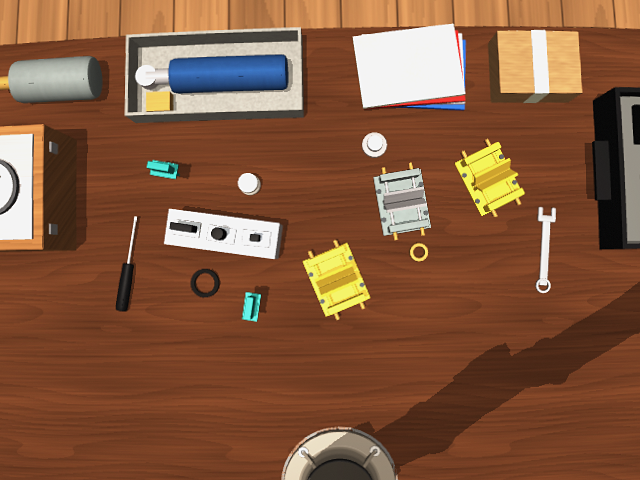

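View pics/scene0.png

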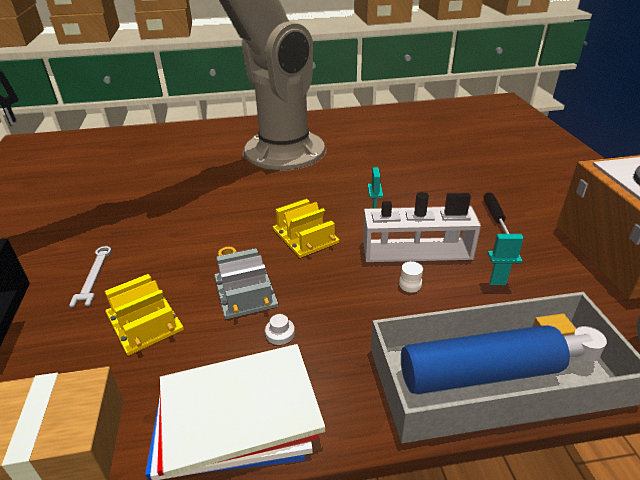

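The top view shows the rack at (223,233) with three black grips: broad at (183,228), round at (219,234) and small at (256,238). The grey clip is at (403,201); the other clips, at (337,280) and (490,178), are yellow. The turquoise gauges at (162,169) and (252,306) are look-alikes. The scene view agrees: the broad grip is at (457,205), the round one at (421,204) and the small one at (387,210). I'll use the black gauge with the broad grip and the grey clip, and check that choice in an enlarged crop.

Run:
```python
from h import *
c=cam('top'); im=c['img']; s=cam('scene')
a=cv2.resize(im[195:270,155:295],(784,420),interpolation=cv2.INTER_CUBIC)
b=cv2.resize(s['img'][180:270,355:490],None,fx=2,fy=2); 
canvas=np.zeros((600,784,3),np.uint8); canvas[:420]=a; canvas[420:600,:270]=b
d=cv2.resize(im[160:245,365:440],None,fx=2.1,fy=2.1); canvas[420:420+d.shape[0],300:300+d.shape[1]]=d[:180]
cv2.imwrite('pics/crop.png',canvas[:,:,::-1])
hsv=cv2.cvtColor(im,cv2.COLOR_RGB2HSV)
g=((hsv[...,1]<40)&(hsv[...,2]>60)).astype(np.uint8)
for nm,(x0,x1,y0,y1),z in(('rack',(155,295,200,270),.085),('clip',(365,440,160,245),.05)):
    m=np.zeros_like(g); m[y0:y1,x0:x1]=g[y0:y1,x0:x1]
    m=cv2.morphologyEx(m,cv2.MORPH_CLOSE,np.ones((9,9)))
    k=max(cv2.findContours(m,0,2)[0],key=cv2.contourArea); r=cv2.minAreaRect(k); bx=cv2.boxPoints(r)
    P=np.array([plane(c,p,z) for p in bx]); print(nm,r,P.mean(0),P[1]-P[0],P[2]-P[1])
m=np.zeros_like(g); m[205:255,160:275]=(im[205:255,160:275].max(2)<60)
for k in cv2.findContours(m,0,2)[0]:
    if cv2.contourArea(k)>15:
        r=cv2.minAreaRect(k); print('blk',r,plane(c,r[0],.136))
```

```text
rack ((222.7052459716797, 233.460693359375), (114.38768768310547, 36.54326248168945), 7.594643592834473) [0.52508426 0.21856102 0.085     ] [ 0.07106819 -0.01045948  0.        ] [-0.03464429 -0.2233356   0.        ]
clip ((401.5788879394531, 201.28021240234375), (60.76693344116211, 48.08060836791992), 79.99201965332031) [ 0.58379278 -0.13604257  0.05      ] [ 0.01514126 -0.09556916  0.        ] [-0.12065598 -0.0179528   0.        ]
blk ((254.5, 237.0), (6.0, 9.0), 90.0) [0.5148444  0.14899687 0.136     ]
blk ((218.5, 233.5), (11.0, 15.0), 90.0) [0.52276798 0.21657472 0.136     ]
blk ((183.10809326171875, 226.85134887695312), (26.797035217285156, 6.575959205627441), 9.462323188781738) [0.53666257 0.2836263  0.136     ]
```

View pics/crop.png

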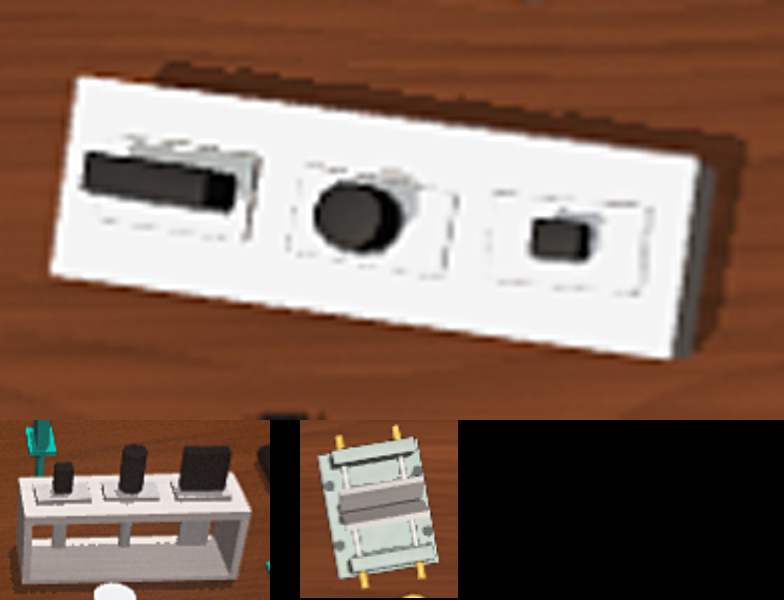

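The crop confirms it: the broad black grip is in the left slot of the rack, and the grey clip matches its description. Next I'll work out wrist viewing poses.

```bash
cat >> h.py <<'E'
from scipy.spatial.transform import Rotation as Ro
def go(p,jaw_deg):
    """delta to TCP p, tool down with jaw axis (tool y) at world angle jaw_deg (mod 180)"""
    o=bot.get_obs(); q=o['tool_rot']; R=Ro.from_quat([q[1],q[2],q[3],q[0]]); M=R.as_matrix()
    a=np.radians(jaw_deg); y=np.array([np.cos(a),np.sin(a),0])
    best=None
    for s in(1,-1):
        z=np.array([0,0,-1.]); T=np.column_stack([np.cross(s*y,z),s*y,z])
        rv=np.degrees(Ro.from_matrix(M.T@T).as_rotvec())
        if best is None or np.linalg.norm(rv)<np.linalg.norm(best[0]): best=(rv,T)
    d=(np.array(p)-o['eef_pos'])*100
    print('t',o['t'],'pos',o['eef_pos'].round(4),'shift now-axes',(M.T@d).round(2),'turn',best[0].round(2),'shift after turn',(best[1].T@d).round(2),'F',o['contact_force'].round(2),'grip',round(o['gripper_width'],3))
def wrist():
    o=bot.get_obs(); c=dict(bot.read_camera('wrist')); c['obs']=o; c.pop('rvec',None); return c
E
python3 - <<'E'
from h import *
c=wrist(); print(np.round(c['hand_eye'],3),c['K'][0,0])
go((.56,-.13,.25),9); go((.5,.26,.25),-8.8)
E
```

```text
[[ 0.001 -0.948 -0.319  0.082]
 [ 1.     0.001 -0.    -0.   ]
 [ 0.001 -0.319  0.948 -0.142]
 [ 0.     0.     0.     1.   ]] 334.7908308341271
t 0.25 pos [ 0.2897 -0.6094  0.2309] shift now-axes [ 45.   -31.69  -1.89] turn [-4.000e-02 -3.000e-02 -7.357e+01] shift after turn [43.12 34.2  -1.91] F [ 0.45  0.73 -0.  ] grip 1.001
t 0.25 pos [ 0.2897 -0.6094  0.2309] shift now-axes [ 56.32 -69.49  -1.86] turn [-5.000e-02 -2.000e-02 -5.577e+01] shift after turn [89.13  7.48 -1.91] F [ 0.45  0.73 -0.  ] grip 1.001
```

>>> {"op": "move_arm", "data": {
  "commands": "1 1.5 -1 0 0 0 0; 1 3 -2.1 0 0 0 0; 1 3 -2.1 0 0 0 0; 1 3 -2.1 0 0 0 0; 1 3 -2.1 0 0 0 0; 1 3 -2.1 0 0 0 0; 1 3 -2.1 0 0 0 0; 1 3 -2.1 0 0 0 0; 1 3 -2.1 0 0 0 0; 1 3 -2.1 0 0 0 0; 1 3 -2.1 0 0 0 0; 1 3 -2.1 0 0 0 0"
}}

```text
t: 1.25
eef_pos: [0.4985, -0.2422, 0.2315]
tool_rot: [0.0, 0.975, 0.22, 0.0]
contact_force: [0.4, -0.7, -0.2]
gripper_width: 1.001
```

>>> {"op": "move_arm", "data": {
  "commands": "1 3 -2.1 0 0 0 -6.7; 1 0 0 0 0 0 -6.7; 1 0 0 0 0 0 -6.7; 1 0 0 0 0 0 -6.7; 1 0 0 0 0 0 -6.7; 1 0 0 0 0 0 -6.7; 1 0 0 0 0 0 -6.7; 1 0 0 0 0 0 -6.7; 1 0 0 0 0 0 -6.7; 1 0 0 0 0 0 -6.7; 1 0 0 0 0 0 -6.6; 1 0 0 0 0 0 0"
}}

```text
t: 2.25
eef_pos: [0.5159, -0.2121, 0.2312]
tool_rot: [-0.0, 0.648, 0.762, 0.0]
contact_force: [-0.3, 0.6, 1.4]
gripper_width: 1.0
```

Run:
```python
from h import *
go((.58,-.105,.231),9)
```

```text
t 2.25 pos [ 0.5159 -0.2121  0.2312] shift now-axes [9.54 8.05 0.02] turn [-0.   -0.01  0.24] shift after turn [9.58 8.01 0.02] F [-0.35  0.56  1.42] grip 1.0
```

>>> {"op": "move_arm", "data": {
  "commands": "1 2.4 2 0 0 0 0; 1 2.4 2 0 0 0 0; 1 2.4 2 0 0 0 0; 1 2.4 2 0 0 0 0; 1 0 0 0 0 0 0; 1 0 0 0 0 0 0"
}}

```text
t: 2.75
eef_pos: [0.5807, -0.1022, 0.2312]
tool_rot: [-0.0, 0.649, 0.761, 0.0]
contact_force: [0.1, -0.3, 0.2]
gripper_width: 1.0
```

Run:
```python
from h import *
c=wrist(); save(c,'w1.png'); np.save('w1.npy',c,allow_pickle=True); go((.5,.26,.25),-8.8)
```

```text
t 2.8 pos [ 0.5799 -0.1043  0.2311] shift now-axes [37.23 -2.22 -1.9 ] turn [-3.000e-02  1.000e-02  1.775e+01] shift after turn [ 34.78 -13.47  -1.89] F [-0.06 -0.91 -0.87] grip 1.0
```

View pics/w1.png

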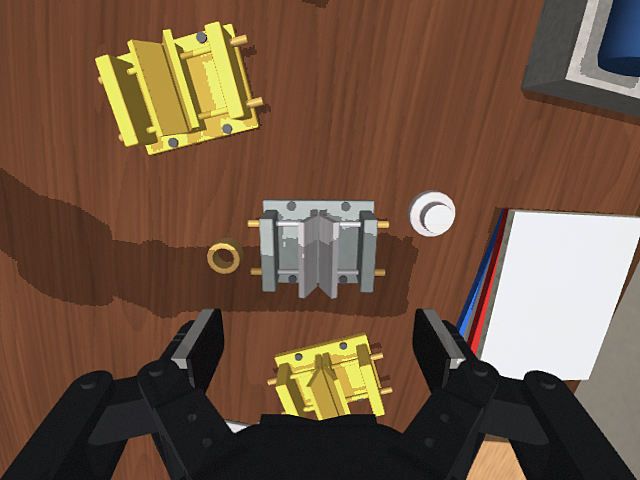

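The wrist view puts the grey clip at (318,248) with its cheeks at about x 300–337, y 212–298. I'll enlarge it to read the cheek edges.

Run:
```python
from h import *
im=cv2.imread('pics/w1.png')[190:310,240:400]; cv2.imwrite('pics/w1c.png',cv2.resize(im,(800,600),interpolation=cv2.INTER_CUBIC))
c=np.load('w1.npy',allow_pickle=True).item()
for uv in [(300,297),(337,297),(303,212),(334,212)]: print(uv,plane(c,uv,.067).round(4))
```

```text
(300, 297) [ 0.5752 -0.1809  0.067 ]
(337, 297) [ 0.6124 -0.1749  0.067 ]
(303, 212) [ 0.5654 -0.0929  0.067 ]
(334, 212) [ 0.594  -0.0883  0.067 ]
```

View pics/w1c.png

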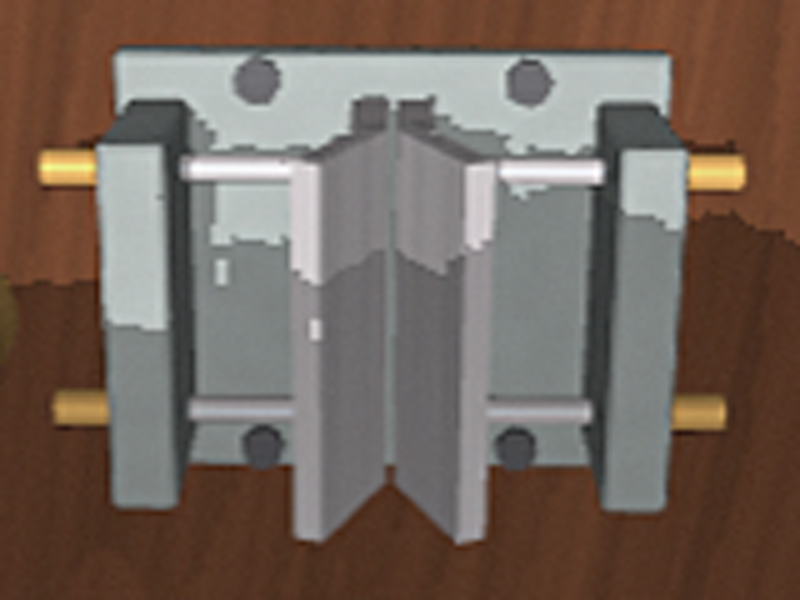

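Run:
```python
from h import *
c=np.load('w1.npy',allow_pickle=True).item()
def P(L,z):
    Q=np.array([plane(c,(240+(u+.5)/5-.5,190+(v+.5)/5-.5),z) for u,v in L]); n=Q.mean(0)
    w1=Q[1]-Q[0]; w2=Q[3]-Q[2]; l=(Q[2]+Q[3]-Q[0]-Q[1])/2
    print(n.round(4),'w',np.linalg.norm(w1).round(4),np.linalg.norm(w2).round(4),'len',np.linalg.norm(l).round(4),'yaw from len',np.degrees(np.arctan2(l[0],-l[1])).round(2),'from w',np.degrees(np.arctan2((w1+w2)[1],(w1+w2)[0])).round(2))
P([(320,165),(465,165),(322,540),(457,542)],.067)
P([(98,145),(687,150),(110,505),(665,512)],.054)
P([(165,145),(620,150),(178,505),(602,510)],.054)
P([(115,52),(670,55),(190,465),(585,465)],.01)
o,d=ray(c,(318,248)); print(o)
```

```text
[ 0.5869 -0.1399  0.067 ] w 0.0274 0.0275 len 0.0791 yaw from len 8.73 from w 8.68
[ 0.5867 -0.1394  0.054 ] w 0.1157 0.1174 len 0.0785 yaw from len 8.41 from w 8.5
[ 0.5869 -0.1393  0.054 ] w 0.0893 0.0896 len 0.0782 yaw from len 8.79 from w 8.45
[ 0.5867 -0.1396  0.01  ] w 0.1218 0.0941 len 0.099 yaw from len 8.47 from w 8.98
[ 0.56774708 -0.02105978  0.37290043]
```

Run:
```python
from h import *
go((.536,.295,.27),-8.8)
```

```text
t 2.8 pos [ 0.5799 -0.1043  0.2311] shift now-axes [40.13  1.88 -3.9 ] turn [-3.000e-02  1.000e-02  1.775e+01] shift after turn [ 38.79 -10.45  -3.89] F [-0.06 -0.91 -0.87] grip 1.0
```

>>> {"op": "move_arm", "data": {
  "commands": "1 1.7 0.1 -0.3 0 0 0; 1 3.2 0.15 -0.3 0 0 0; 1 3.2 0.15 -0.3 0 0 0; 1 3.2 0.15 -0.3 0 0 0; 1 3.2 0.15 -0.3 0 0 0; 1 3.2 0.15 -0.3 0 0 0; 1 3.2 0.15 -0.3 0 0 0; 1 3.2 0.15 -0.3 0 0 0; 1 3.2 0.15 -0.3 0 0 0; 1 3.2 0.15 -0.3 0 0 0; 1 3.2 0.15 -0.3 0 0 0; 1 3.2 0.15 -0.3 0 0 0"
}}

```text
t: 3.8
eef_pos: [0.5397, 0.2617, 0.2674]
tool_rot: [0.001, 0.651, 0.759, -0.0]
contact_force: [0.4, 0.0, 0.6]
gripper_width: 1.003
```

>>> {"op": "move_arm", "data": {
  "commands": "1 3.2 0.15 -0.3 0 0 0; 1 0 0 0 0 0 6; 1 0 0 0 0 0 6; 1 0 0 0 0 0 5.7; 1 0 0 0 0 0 0; 1 0 0 0 0 0 0; 1 0 0 0 0 0 0"
}}

```text
t: 4.38
eef_pos: [0.5362, 0.2932, 0.2703]
tool_rot: [0.0, 0.758, 0.652, -0.0]
contact_force: [-0.4, -0.8, -0.3]
gripper_width: 1.002
```

Run:
```python
from h import *
c=wrist(); np.save('w2.npy',c,allow_pickle=True); save(c,'w2.png'); go((.536,.295,.27),-8.8)
```

```text
t 4.4333 pos [0.5362 0.2935 0.2703] shift now-axes [ 0.15 -0.04  0.03] turn [0.01 0.02 0.15] shift after turn [ 0.15 -0.04  0.03] F [-0.34 -0.34 -0.35] grip 0.999
```

View pics/w2.png

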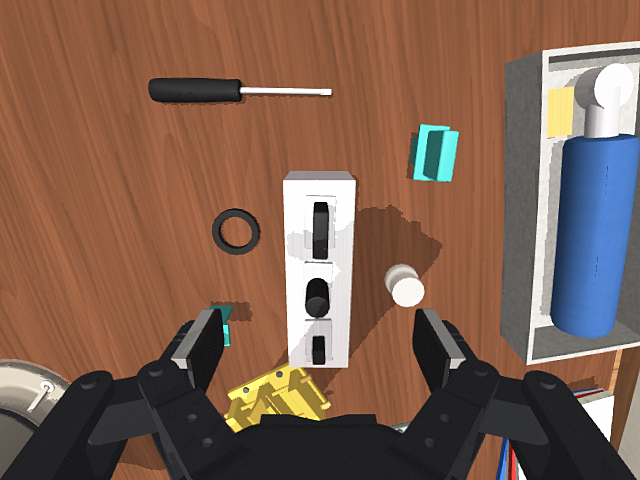

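The wrist view shows the broad grip at (320,230), the pin grip at (317,297) and the narrow grip at (318,350). I'll measure the rack top and the grip.

Run:
```python
from h import *
c=np.load('w2.npy',allow_pickle=True).item(); im=c['img']
g=im[180:270,295:345].max(2)
m=np.zeros(im.shape[:2],np.uint8); m[180:262,300:340]=im[180:262,300:340].max(2)<70
n,l,st,ce=cv2.connectedComponentsWithStats(m)
i=1+st[1:,4].argmax(); print(st[i])
rows=[(v,*np.where(l[v]==i)[0][[0,-1]]) for v in range(st[i,1],st[i,1]+st[i,3],5)]; print(rows)
print('col320',im[195:265,320].max(1).tolist())
# rack top
hsv=cv2.cvtColor(im,cv2.COLOR_RGB2HSV)
w=((hsv[...,2]>200)&(hsv[...,1]<40)).astype(np.uint8); w[:,:270]=0; w[:,365:]=0
w=cv2.morphologyEx(w,cv2.MORPH_CLOSE,np.ones((3,3)))
k=max(cv2.findContours(w,0,2)[0],key=cv2.contourArea)
ap=cv2.approxPolyDP(k,6,True)[:,0]; print(ap.tolist()); 
for p in ap: print(p,plane(c,p,.085).round(4))
for z,uv in((.136,(313,240)),(.136,(328,240)),(.136,(320,257)),(.136,(320,213))): print(uv,plane(c,uv,z).round(4))
```

```text
[313 202  16  57 667]
[(202, np.int64(315), np.int64(326)), (207, np.int64(314), np.int64(327)), (212, np.int64(314), np.int64(328)), (217, np.int64(313), np.int64(328)), (222, np.int64(313), np.int64(327)), (227, np.int64(313), np.int64(327)), (232, np.int64(313), np.int64(327)), (237, np.int64(313), np.int64(327)), (242, np.int64(313), np.int64(327)), (247, np.int64(313), np.int64(327)), (252, np.int64(313), np.int64(327)), (257, np.int64(313), np.int64(327))]
col320 [219, 225, 255, 255, 255, 255, 255, 0, 15, 23, 24, 20, 24, 27, 26, 24, 26, 45, 62, 80, 74, 75, 76, 72, 72, 72, 72, 70, 71, 69, 71, 68, 70, 71, 68, 67, 70, 68, 66, 67, 65, 64, 67, 66, 64, 40, 39, 40, 41, 43, 43, 41, 42, 40, 40, 40, 41, 41, 40, 40, 40, 41, 30, 29, 164, 255, 255, 105, 206, 255]
[[283, 180], [290, 366], [346, 367], [355, 181]]
[283 180] [0.5087 0.3361 0.085 ]
[290 366] [0.477  0.1205 0.085 ]
[346 367] [0.5424 0.1092 0.085 ]
[355 181] [0.5776 0.3248 0.085 ]
(313, 240) [0.5313 0.2875 0.136 ]
(328, 240) [0.5441 0.2856 0.136 ]
(320, 257) [0.5349 0.271  0.136 ]
(320, 213) [0.5408 0.3103 0.136 ]
```

Run:
```python
from h import *
c=np.load('w2.npy',allow_pickle=True).item(); p=plane(c,(320.1,235.5),.136); print(p); go((.538,.291,.098),-8.8)
```

```text
[0.53793784 0.29061663 0.136     ]
t 4.4333 pos [0.5362 0.2935 0.2703] shift now-axes [-0.21  0.22 17.23] turn [0.01 0.02 0.15] shift after turn [-0.22  0.22 17.23] F [-0.34 -0.34 -0.35] grip 0.999
```

>>> {"op": "move_arm", "data": {
  "commands": "1 -0.2 0.2 1.5 0 0 0; 1 0 0 2.5 0 0 0; 1 0 0 2.5 0 0 0; 1 0 0 2.5 0 0 0; 1 0 0 2.5 0 0 0; 1 0 0 2.5 0 0 0; 1 0 0 2 0 0 0; 1 0 0 1.2 0 0 0; 1 0 0 0 0 0 0; 1 0 0 0 0 0 0; 1 0 0 0 0 0 0; 1 0 0 0 0 0 0"
}}

```text
t: 5.43
eef_pos: [0.5385, 0.2927, 0.0999]
tool_rot: [0.0, 0.759, 0.652, 0.001]
contact_force: [0.7, 0.2, 0.8]
gripper_width: 1.004
```

>>> {"op": "move_arm", "data": {
  "commands": "0 0 0 0 0 0 0; 0 0 0 0 0 0 0; 0 0 0 0 0 0 0; 0 0 0 0 0 0 0; 0 0 0 0 0 0 0; 0 0 0 0 0 0 0; 0 0 0 0 0 0 0; 0 0 0 0 0 0 0; 0 0 0 0 0 0 0; 0 0 0 0 0 0 0; 0 0 0 0 0 0 0; 0 0 0 0 0 0 0",
  "force": 40
}}

```text
t: 6.43
eef_pos: [0.5375, 0.2921, 0.0984]
tool_rot: [0.0, 0.759, 0.652, 0.0]
contact_force: [-0.7, -0.7, 2.6]
gripper_width: 0.16
```

Run:
```python
from h import *
c=wrist(); np.save('w3.npy',c,allow_pickle=True); save(c,'w3.png'); go((.538,.291,.098),-8.8)
```

```text
t 6.4833 pos [0.5375 0.2921 0.0984] shift now-axes [-0.1   0.07  0.04] turn [0.   0.   0.13] shift after turn [-0.1   0.07  0.04] F [-1.71 -0.58  2.14] grip 0.159
```

View pics/w3.png

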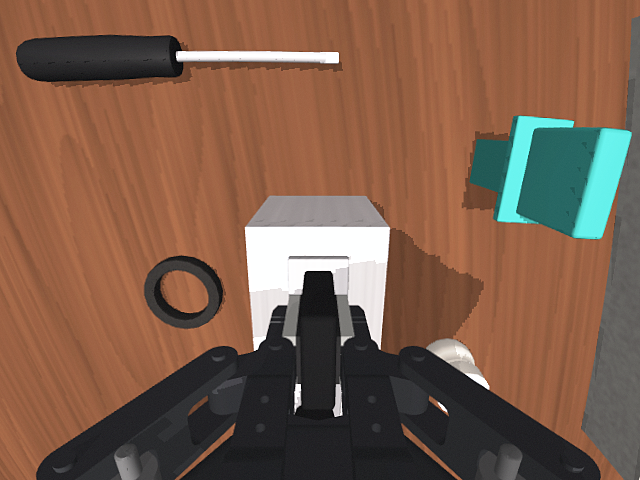

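The fingers hold the broad grip, at an opening of about 13.6 mm, with the flange's end edge at row 257. From that edge I'll get the gauge's offset along the grip, and work out the lift and carry.

Run:
```python
from h import *
c=np.load('w3.npy',allow_pickle=True).item()
e=np.array([np.sin(np.radians(8.7)),np.cos(np.radians(8.7)),0])
print(c['img'][245:300:1,300].max(1).tolist())
for uv in((289,257),(319,257),(349,257)):
    p=plane(c,uv,.091); print(p, 'ctr-tcp along e',(p-27e-3*e-c['obs']['eef_pos'])@e)
# grip top end edge z .136 row ~284
p=plane(c,(319,284),.136); print(p,(p-22e-3*e-c['obs']['eef_pos'])@e)
go((.5868,-.1396,.24),8.6)
```

```text
[255, 255, 255, 255, 255, 255, 255, 255, 255, 255, 255, 105, 112, 138, 237, 255, 255, 254, 254, 254, 254, 254, 254, 254, 254, 254, 254, 254, 254, 254, 254, 254, 254, 254, 254, 254, 254, 254, 254, 255, 255, 255, 255, 255, 217, 224, 227, 231, 231, 176, 53, 69, 53, 52, 33]
[0.52790734 0.31987128 0.091     ] ctr-tcp along e -0.0010460474443747428
[0.54201888 0.31774161 0.091     ] ctr-tcp along e -0.0010166898411902228
[0.55613086 0.3156056  0.091     ] ctr-tcp along e -0.0009935242958434892
[0.54294324 0.32485043 0.136     ] 0.011150157814445713
t 6.4833 pos [0.5375 0.2921 0.0984] shift now-axes [-41.93  11.39 -14.16] turn [  0.     0.   -17.27] shift after turn [-43.42  -1.58 -14.16] F [-1.71 -0.58  2.14] grip 0.159
```

>>> {"op": "move_arm", "data": {
  "commands": "0 0 0 -0.6 0 0 0; 0 0 0 -1.2 0 0 0; 0 0 0 -1.8 0 0 0; 0 0 0 -1.8 0 0 0; 0 0 0 -1.8 0 0 0; 0 0 0 -1.8 0 0 0; 0 0 0 -1.8 0 0 0; 0 0 0 -1.8 0 0 0; 0 0 0 -1.4 0 0 0; 0 0 0 0 0 0 0; 0 0 0 0 0 0 0; 0 0 0 0 0 0 0"
}}

```text
t: 7.48
eef_pos: [0.5371, 0.2917, 0.2377]
tool_rot: [-0.0, 0.759, 0.652, -0.001]
contact_force: [-0.3, -0.5, -1.1]
gripper_width: 0.161
```

Run:
```python
from h import *
go((.5868,-.1396,.238),8.6)
```

```text
t 7.4833 pos [0.5371 0.2917 0.2377] shift now-axes [-4.189e+01  1.142e+01 -1.000e-02] turn [ -0.04   0.04 -17.27] shift after turn [-4.339e+01 -1.530e+00 -3.000e-02] F [-0.27 -0.51 -1.09] grip 0.161
```

>>> {"op": "move_arm", "data": {
  "commands": "0 0 0 -1 0 0 -4.3; 0 0 0 0 0 0 -4.3; 0 0 0 0 0 0 -4.3; 0 0 0 0 0 0 -4.4; 0 -1.5 0 0 0 0 0; 0 -2.5 -0.1 0 0 0 0; 0 -3 -0.1 0 0 0 0; 0 -3 -0.1 0 0 0 0; 0 -3 -0.1 0 0 0 0; 0 -3 -0.1 0 0 0 0; 0 -3 -0.1 0 0 0 0; 0 -3 -0.1 0 0 0 0"
}}

```text
t: 8.48
eef_pos: [0.5628, 0.0718, 0.247]
tool_rot: [-0.001, 0.652, 0.758, -0.001]
contact_force: [0.9, -0.2, -1.6]
gripper_width: 0.159
```

>>> {"op": "move_arm", "data": {
  "commands": "0 -3 -0.1 0 0 0 0; 0 -3 -0.1 0 0 0 0; 0 -3 -0.1 0 0 0 0; 0 -3 -0.1 0 0 0 0; 0 -3 -0.1 0 0 0 0; 0 -3 -0.1 0 0 0 0; 0 -2.2 -0.1 0 0 0 0; 0 -1 -0.1 0 0 0 0; 0 -0.2 0 0 0 0 0; 0 0 0 0 0 0 0; 0 0 0 0 0 0 0; 0 0 0 0 0 0 0"
}}

```text
t: 9.48
eef_pos: [0.5879, -0.1367, 0.2483]
tool_rot: [-0.0, 0.651, 0.759, 0.0]
contact_force: [0.9, -0.0, -0.9]
gripper_width: 0.156
```

Run:
```python
from h import *
go((.5868,-.1396,.155),8.6)
```

```text
t 9.4833 pos [ 0.5879 -0.1367  0.2483] shift now-axes [-0.28 -0.15  9.33] turn [ 0.   -0.06  0.21] shift after turn [-0.27 -0.15  9.33] F [ 0.88 -0.03 -0.88] grip 0.156
```

>>> {"op": "move_arm", "data": {
  "commands": "0 -0.2 -0.15 1 0 0 0; 0 0 0 2 0 0 0; 0 0 0 2 0 0 0; 0 0 0 2 0 0 0; 0 0 0 1.3 0 0 0; 0 0 0 0.9 0 0 0; 0 0 0 0 0 0 0; 0 0 0 0 0 0 0; 0 0 0 0 0 0 0"
}}

```text
t: 10.23
eef_pos: [0.5874, -0.1413, 0.1574]
tool_rot: [0.001, 0.652, 0.758, 0.001]
contact_force: [0.4, 0.3, -1.2]
gripper_width: 0.155
```

Run:
```python
from h import *
c=wrist(); s=cam('scene')
a=cv2.resize(s['img'][200:330,190:320],(600,600),interpolation=cv2.INTER_CUBIC)
b=c['img'][100:400,220:420]; cv2.imwrite('pics/w4.png',np.hstack([a,cv2.copyMakeBorder(b,0,300,0,0,0)])[:,:,::-1]); go((.5868,-.1396,.088),8.6)
```

```text
t 10.3333 pos [ 0.5875 -0.1415  0.1575] shift now-axes [ 0.2  -0.05  6.95] turn [0.12 0.04 0.02] shift after turn [ 0.2  -0.04  6.95] F [ 0.38  0.3  -0.9 ] grip 0.158
```

View pics/w4.png

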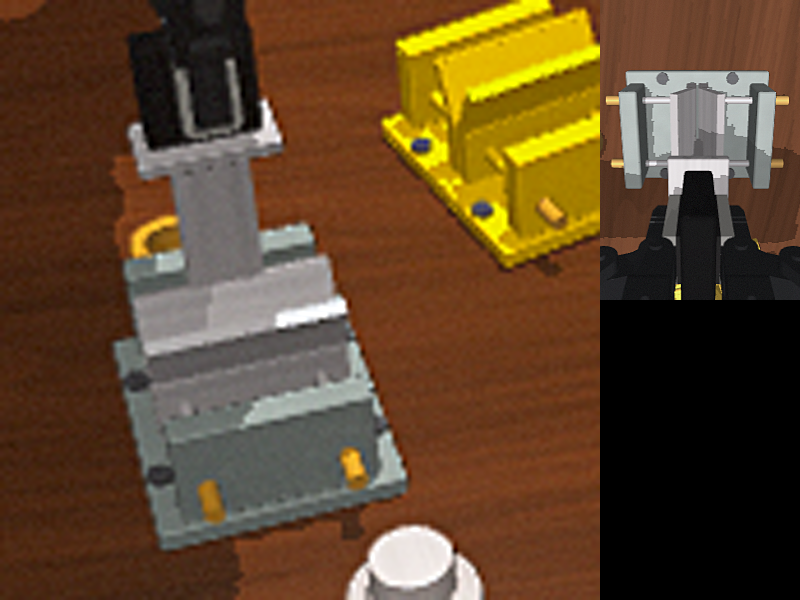

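The blade hangs upright and square over the grey clip's mouth. Its lower end is at about (222,275) in the left panel, which matches mid-gap by line of sight. Now I'll lower it in stages and watch the force.

>>> {"op": "move_arm", "data": {
  "commands": "0 0.2 -0.05 0.5 0 0 0; 0 0 0 0.7 0 0 0; 0 0 0 0.7 0 0 0; 0 0 0 0.7 0 0 0; 0 0 0 0.4 0 0 0; 0 0 0 0.3 0 0 0; 0 0 0 0 0 0 0; 0 0 0 0 0 0 0"
}}

```text
t: 11.0
eef_pos: [0.5858, -0.1395, 0.1231]
tool_rot: [-0.0, 0.652, 0.758, -0.0]
contact_force: [0.4, 0.1, -0.7]
gripper_width: 0.158
```

>>> {"op": "move_arm", "data": {
  "commands": "0 0 0 0.25 0 0 0; 0 0 0 0.25 0 0 0; 0 0 0 0.25 0 0 0; 0 0 0 0.25 0 0 0; 0 0 0 0 0 0 0"
}}

```text
t: 11.42
eef_pos: [0.5862, -0.1396, 0.1135]
tool_rot: [0.0, 0.652, 0.758, 0.0]
contact_force: [-0.2, -0.9, 1.8]
gripper_width: 0.158
```

>>> {"op": "move_arm", "data": {
  "commands": "0 0 0 0.2 0 0 0; 0 0 0 0.2 0 0 0; 0 0 0 0.2 0 0 0; 0 0 0 0.2 0 0 0; 0 0 0 0.2 0 0 0; 0 0 0 0 0 0 0"
}}

```text
t: 11.92
eef_pos: [0.5856, -0.1395, 0.1027]
tool_rot: [-0.0, 0.652, 0.758, -0.0]
contact_force: [1.8, 0.0, -0.7]
gripper_width: 0.159
```

Run:
```python
from h import *
go((.5868,-.1396,.088),8.6)
```

```text
t 11.9167 pos [ 0.5856 -0.1395  0.1027] shift now-axes [-0.03  0.12  1.47] turn [-0.02 -0.01  0.03] shift after turn [-0.03  0.12  1.47] F [ 1.76  0.01 -0.69] grip 0.159
```

>>> {"op": "move_arm", "data": {
  "commands": "0 0 0 0.2 0 0 0; 0 0 0 0.2 0 0 0"
}}

```text
t: 12.08
eef_pos: [0.5859, -0.1395, 0.0992]
tool_rot: [0.0, 0.652, 0.758, 0.0]
contact_force: [1.0, -0.6, 2.7]
gripper_width: 0.156
```

Run:
```python
from h import *
go((.5868,-.1396,.088),8.6)
c=wrist(); s=cam('scene')
a=cv2.resize(s['img'][200:330,190:320],(600,600),interpolation=cv2.INTER_CUBIC)
b=c['img'][100:400,220:420]; cv2.imwrite('pics/w5.png',np.hstack([a,cv2.copyMakeBorder(b,0,300,0,0,0)])[:,:,::-1])
```

```text
t 12.0833 pos [ 0.5859 -0.1395  0.0992] shift now-axes [-0.02  0.09  1.12] turn [0.02 0.   0.03] shift after turn [-0.02  0.09  1.12] F [ 1.03 -0.55  2.65] grip 0.156
```

View pics/w5.png

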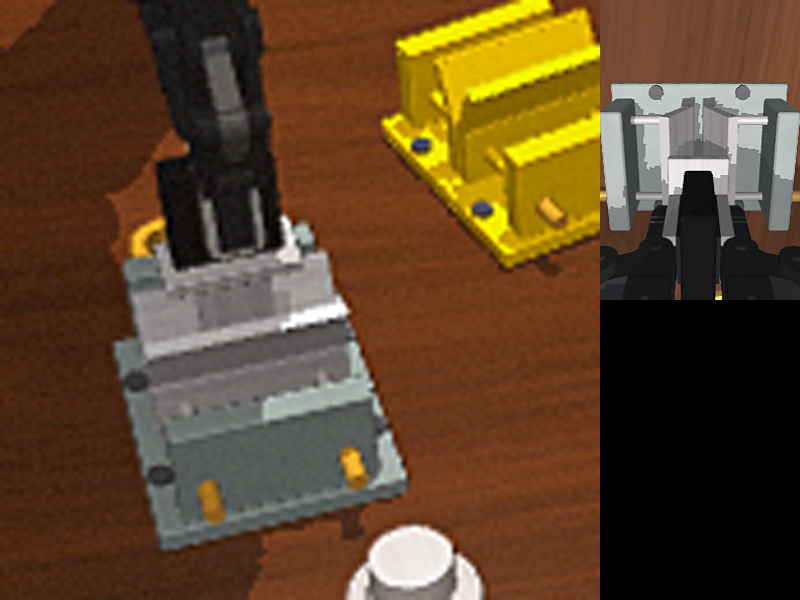

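The blade is between the cheeks (left panel, blade at about (235,300)), and the upward drag reads 2–3 N while it slides. I'll keep going gently to the stop.

>>> {"op": "move_arm", "data": {
  "commands": "0 0 0 0.2 0 0 0; 0 0 0 0.2 0 0 0; 0 0 0 0.2 0 0 0; 0 0 0 0.15 0 0 0"
}}

```text
t: 12.52
eef_pos: [0.5858, -0.1395, 0.0916]
tool_rot: [0.0, 0.652, 0.758, -0.0]
contact_force: [1.4, 0.2, 2.2]
gripper_width: 0.158
```

>>> {"op": "move_arm", "data": {
  "commands": "0 0 0 0.1 0 0 0; 0 0 0 0.1 0 0 0"
}}

```text
t: 12.68
eef_pos: [0.5858, -0.1396, 0.0897]
tool_rot: [-0.0, 0.652, 0.758, -0.0]
contact_force: [1.8, 0.6, 2.3]
gripper_width: 0.159
```

>>> {"op": "move_arm", "data": {
  "commands": "0 0 0 0.1 0 0 0; 0 0 0 0 0 0 0"
}}

```text
t: 12.85
eef_pos: [0.5857, -0.1395, 0.0886]
tool_rot: [-0.0, 0.652, 0.758, -0.0]
contact_force: [1.8, 0.0, -0.4]
gripper_width: 0.157
```

>>> {"op": "move_arm", "data": {
  "commands": "0 0 0 0.08 0 0 0; 0 0 0 0 0 0 0"
}}

```text
t: 13.02
eef_pos: [0.5859, -0.1395, 0.0883]
tool_rot: [0.0, 0.652, 0.758, -0.0]
contact_force: [0.0, 0.6, 3.6]
gripper_width: 0.158
```

>>> {"op": "move_arm", "data": {
  "commands": "0 0 0 0.08 0 0 0; 0 0 0 0 0 0 0"
}}

```text
t: 13.18
eef_pos: [0.586, -0.1395, 0.0883]
tool_rot: [0.0, 0.652, 0.758, -0.0]
contact_force: [-2.2, 1.3, 10.4]
gripper_width: 0.159
```

The force rose to 10 N and the height stopped changing, so the blade is on the base. I'll release it and withdraw straight up.

>>> {"op": "move_arm", "data": {
  "commands": "0 0 0 -0.08 0 0 0; 0.3 0 0 0 0 0 0; 0.5 0 0 0 0 0 0; 0.7 0 0 0 0 0 0; 0.7 0 0 0 0 0 0; 0.7 0 0 0 0 0 0; 0.7 0 0 0 0 0 0; 0.7 0 0 0 0 0 0"
}}

```text
t: 13.85
eef_pos: [0.5857, -0.1395, 0.0879]
tool_rot: [-0.0, 0.652, 0.758, -0.0]
contact_force: [-0.7, 0.3, 0.6]
gripper_width: 0.699
```

>>> {"op": "move_arm", "data": {
  "commands": "0.7 0 0 -0.5 0 0 0; 0.7 0 0 -1 0 0 0; 0.7 0 0 -2 0 0 0; 0.7 0 0 -2 0 0 0; 0.7 0 0 -2 0 0 0; 0.7 0 0 -2 0 0 0; 0.7 0 0 -2 0 0 0; 0.7 0 0 -1 0 0 0; 0.7 0 0 0 0 0 0; 0.7 0 0 0 0 0 0"
}}

```text
t: 14.68
eef_pos: [0.5859, -0.1396, 0.2134]
tool_rot: [0.0, 0.652, 0.758, 0.0]
contact_force: [-0.9, 0.2, 0.2]
gripper_width: 0.702
```

Run:
```python
from h import *
c=wrist(); s=cam('scene'); 
a=cv2.resize(s['img'][170:330,190:490],(800,427),interpolation=cv2.INTER_CUBIC)
b=cv2.resize(c['img'][100:400,200:440],(240,173)); b=c['img'][200:373,180:460]
out=np.zeros((600,800,3),np.uint8); out[:427]=a; out[427:,:280]=b; cv2.imwrite('pics/end.png',out[:,:,::-1])
go((.5868,-.1396,.238),8.6)
```

```text
t 14.7833 pos [ 0.585  -0.1395  0.2118] shift now-axes [-0.03  0.17 -2.62] turn [-0.11 -0.03  0.03] shift after turn [-0.04  0.18 -2.62] F [-0.48  0.22 -0.88] grip 0.701
```

View pics/end.png

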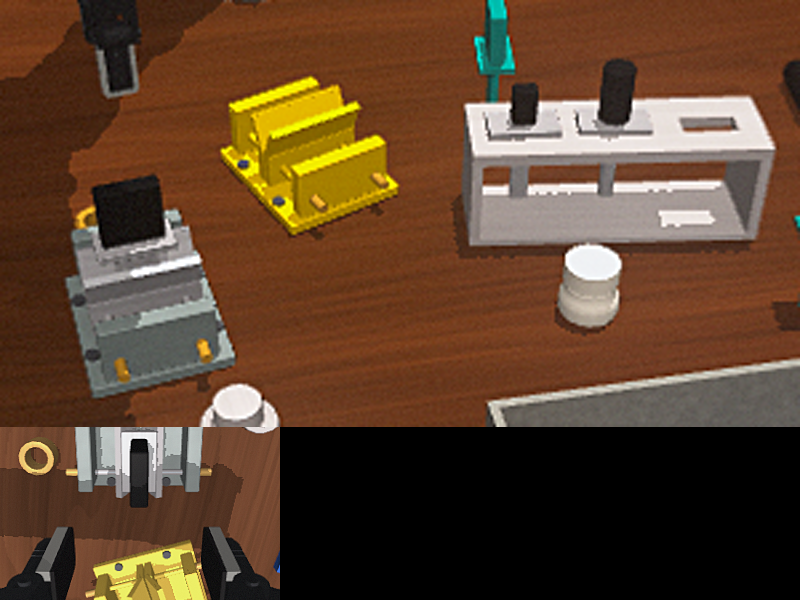

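The broad gauge stands upright in the grey clip at about (130,215). The narrow and pin gauges still hang in the rack at (523,105) and (617,95), and the gripper is clear.

```bash
python3 -c "
from station import bot
print(bot.hand_in())"
```

```text
the job is handed in; nothing more can be done
None
```

I put the broad black-gripped gauge into the grey clip, let go and handed the job in at about 14.8 s. The hand-in gave no verdict.

- **Insertion:** The cheeks dragged on the blade with about 2–3 N while it slid. It stopped at the expected base height (TCP at 0.088 m) with about 10 N, well under the 60 N limit.
- **Disagreed:** I never read the stated 4–15 N as the blade entered the cheeks. I only read the force at the end of each call, and the readings taken at rest were close to zero (about −0.7 N).
- **Last checks:** The final pictures show the gauge upright near the middle of the gap, the pin and narrow gauges still in their slots, and the gripper clear above. I did not measure the final position or tilt, or how far the other two gauges may have moved; those were judged by eye.

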